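Close up the tea organiser

TASK

Close up the wooden tea organiser on the worktop: push both open drawers fully in, and push the sliding lid on its top along until the tea compartment is fully covered. Just push with the fingertips: do not lift the organiser or shove it along the worktop, and leave the mug, the salt shaker and the garlic beside it where they stand.

Things in the scene. Friction and masses are not known exactly. Their poses are not given: they have to be found in the camera images.
- organiser: Loose pale wooden organiser box, about 3 kg on rubber feet, 130 (x) x 260 (y) mm, wooden top at 80 mm, dark rails along front and back edges of the top up to 88 mm. Origin: centre of its underside. Its x axis points from the drawer fronts to its back, y to its left end, z up; it stands turned by up to 0.2 rad. Two drawers side by side in its front (-x) face; on top, the right (-y) half is a fixed board and the left (+y) half an open compartment with tea sachets.
- drawer_left (a joint): Left (+y) drawer, holds tealights fixed in it: m it stands out of the box, 0 fully in, largest 0.075. Slides in along the organiser's +x with about 1.5 N friction (slight damping), stays where it is left. Dark wooden front 124 mm wide, 43 mm high, from 10 to 53 mm above the worktop.
- drawer_right (a joint): Right (-y) drawer, holds clothes pegs fixed in it; same size, motion and values as the left one.
- drawer_left_knob (a point): Centre of the flat outer face of the left drawer's round brass knob (20 mm across, face 14 mm out from the drawer front), 38 mm above the worktop, at the middle of the front's width. With the drawer shut it lies at (-91.5, 65, 38) mm in the organiser's frame. Moves with the drawer; its axes are the organiser's.
- drawer_right_knob (a point): The same point on the right drawer's knob; at (-91.5, -65, 38) mm in the organiser's frame when shut.
- lid (a joint): Dark wooden sliding lid (117 x 126 mm, 5 mm thick, upper face 86 mm above the worktop) on the organiser's top: m it stands short of closed, 0 fully closed over the tea compartment, largest 0.115. It closes along the organiser's +y with about 1.2 N friction, stays where it is left and cannot come off.
- lid_rib (a point): Top centre of the upright brass rib across the middle of the lid, 100 mm above the worktop. The rib is 80 mm long along the organiser's x, 12 mm thick along y and stands 14 mm up from the lid: push its -y side to close the lid. At (0, 62, 100) mm in the organiser's frame when the lid is closed.
- mug: Loose cream mug, 78 x 111 x 100 mm, standing beyond the organiser's left end. Origin: centre of its underside. Leave alone.
- salt: Loose salt shaker of clear glass with a grey cap, 44 mm across, 90 mm high, beyond the organiser's right end. Origin: centre of its underside. Leave alone.
- garlic: Loose garlic bulb, about 60 mm, beyond the organiser's right end, further back than the salt shaker. Origin: centre of its underside. Leave alone.

How it is judged:
By the outcome, as a careful person would: the job done as asked, in the order asked, and still so for the second after the job is handed in, with the robot touching nothing.
It also fails if it takes over 56 s, if anything falls off the work surface, if the arm or the gripper's body presses on something with over 40 N, if the wrist force passes 120 N, or if a joint passes its speed limit or range.

ROBOT

A 6-joint arm with a two-finger parallel gripper is mounted at the origin on a cart in front of the work surface, level with it; the furniture and walls round the work are solid. World frame = base frame: x ahead of the robot, y to its left, z up, the work surface at z = 0. Lengths are in m, angles in rad, forces in N, time in s.
With the tool pointing down it reaches from about 0.3 to 0.775 m from the base axis. Payload 14.6 kg.
Tool frame: the origin (TCP) lies at the very end of the fingers, on their centre line; the grasp point (between the pads) lies 19 mm behind it; z points along the fingers, y is the line along which they close (so a half turn about z gives the same grasp; the last joint's range is limited). The gripper opens to 94 mm and grips with 3 to 60 N. Pads are 16 mm wide; open, the fingers measure 119 mm over their backs; the gripper's body (75 mm by 177 mm) begins 78 mm behind the grasp point.
Start: joints at [1.269, 0.3, 1.521, -0, 1.321, -0.067], TCP at [0.128, 0.535, 0.205] pointing down, gripper open.
Joint ranges: [-3.03, 3.03], [-0.79, 2.21], [0.23, 2.52], [-1.04, 4.18], [0, 3.07], [-2.55, 2.55]. Speed limits (rad/s): [2.22, 2.22, 2.57, 3.14, 3.14, 3.14].

INTERFACE

Orientations are given as a unit quaternion [x, y, z, w].
In Python, from workcell import env gives the robot as it stands. The module is installed in compiled form; this text tells all that it offers.
- The arm moves only by the shell command python3 -m inch 'ROWS' [FORCE]. ROWS is JSON, a list of rows, each a list of 5 numbers: the opening, from -1 (shut) to 1 (fully open), so that 0 is half open, then the shift along the tool's x, y, z as a fraction of full scale, then the turn about the tool's z as a fraction of full scale. A call has 1 to 10 rows; each row is the pose to reach, as a shift and turn from the pose commanded when the call began, along the tool's axes at that moment; what a row does not reach only later rows make up. Full scale, the value 1, is 0.4 m for a shift and 90 degrees for a turn. A row lasts 1/12 s, in which the tool goes at most 41.7 mm and 7.16 degrees, less where a joint would pass 70% of its speed; a pose out of reach is approached as far as the arm can. A call with a number of a shift or a turn outside -1 to 1 is refused whole. A call with a gripper value outside its range is refused whole. The fingers move at their own pace and stop on an object; FORCE is the grip in N (left out, the last holds). Time passes only in rows, so rows that repeat a pose let the fingers close. It gives the time, the measured TCP pose, the force, the opening and the grip force at its end, in the units of the state.
- env.observe(): the state, without advancing time (a new reading comes with each control period).
- env.camera(name): name is "scene" or "top"; returns the picture (480x640x3 uint8, blue, green, red); there is no depth.
- env.get_calibration(name): a dict with "fx", "fy", "cx", "cy" (pixels), "eye" and "orientation" of the camera in the world. Camera axes: x right, y down, z forward; pixel columns grow to the right and rows downward; lengths in m; the calibration is good to about 2 mm. A picture is of the moment at which its call begins. get_calibration takes no time and is no camera call.
- env.finish_job(): hands the job in; it is judged then, once.
Trained networks look in the newest picture that a camera, given by its name, has taken for a name from the list of things; names that differ only in an ending like _2 or _b are one class to them, and where a whole thing is asked for, a point or a joint stands for the part that bears it (a point fixed in the world has none). Each returns a list of dicts, best first, with "conf" (0 to 1); they miss things now and then, are a little off and sometimes report something else, mostly with a low value. They report only what shows in the picture. A call takes as long as a camera call.
- env.spot_in(thing, camera): "extent" ([left, top, width, height] in pixels, round what is visible of it).
- env.cut_out(thing, camera): "mask" (480x640 bool, what is visible of it) and "extent" ([left, top, width, height] in pixels, round what is visible of it).
- env.tip_of(thing, camera): "pixel" ([column, row] in pixels: a listed point, or the origin of a listed thing).
The state is a dict: "time": time; "joint_pos": joint angles; "qvel": joint speeds; "tau": joint torques, N m; "position": TCP position; "tcp_rot": TCP orientation; "wrist_force": force on the tool from outside, world axes, zero at the start; "moment": the same for the moment, N m; "opening": opening from 0.0 (shut) to 1.0 (fully open); "grasp_force": force on a finger pad.
Only numpy, scipy, OpenCV 4.12 (cv2) and the standard library are available. Lean on these libraries where they do the work, as an engineer would, in place of code of your own. Each camera call takes 0.05 s, during which the arm holds its last target. There are 200 camera calls.

## Working session

There is one attempt and no reset: what is moved stays moved. The work goes in short steps, Python scripts to look and compute and a shell command to move; the robot and the scene stay as the last step left them, time stands still between calls to the robot, and variables do not carry over. Pictures are saved under pics/ and viewed, at most 10 in all, crops included, and the job is handed in when it is done.

```bash
mkdir -p pics; cat > h.py <<'E'
from workcell import env
import numpy as np, cv2
from scipy.spatial.transform import Rotation as R
def ray(cam,px):
    c=env.get_calibration(cam); o=c["orientation"]
    o=np.array(o); M=R.from_quat(o).as_matrix() if o.size==4 else o.reshape(3,3)
    d=M@np.array([(px[0]-c["cx"])/c["fx"],(px[1]-c["cy"])/c["fy"],1]); return np.array(c["eye"]),d
def at(cam,px,z):
    e,d=ray(cam,px); return e+d*(z-e[2])/d[2]
Z=dict(drawer_left_knob=.038,drawer_right_knob=.038,lid_rib=.1,organiser=0,mug=0,salt=0,garlic=0)
def look(names=Z,cams=("top","scene")):
    for cam in cams:
        for n in names:
            for r in env.tip_of(n,cam)[:1]:
                print(cam,n,round(r["conf"],2),np.round(r["pixel"],0),np.round(at(cam,r["pixel"],Z[n]),4))
E
python3 - <<'E'
from h import *
for c in("top","scene"): cv2.imwrite(f"pics/{c}0.png",env.camera(c)); print(c,env.get_calibration(c))
look(); print(env.observe())
E
```

```text
top {'fx': 609.9269944443838, 'fy': 609.9269944443838, 'cx': 321.5360188747699, 'cy': 241.00003233391013, 'eye': array([ 0.48753657, -0.01647809,  1.41194714]), 'orientation': array([-0.69544707,  0.71562071, -0.03502596,  0.05489597])}
scene {'fx': 591.5953454682101, 'fy': 591.5953454682101, 'cx': 309.9701094598356, 'cy': 233.279274686617, 'eye': array([-0.18796703, -0.36665409,  0.94509827]), 'orientation': array([ 0.78537902, -0.47050927,  0.21478134, -0.34010264])}
top drawer_left_knob 0.74 [300. 324.] [0.4784 0.0719 0.038 ]
top drawer_right_knob 0.76 [361. 316.] [ 0.4929 -0.0638  0.038 ]
top lid_rib 0.83 [337. 255.] [ 0.6238 -0.0137  0.1   ]
top organiser 0.75 [340. 261.] [ 0.6214 -0.0213  0.    ]
top mug 0.57 [237. 242.] [0.6723 0.22   0.    ]
top salt 0.54 [418. 285.] [ 0.5597 -0.1974  0.    ]
top garlic 0.66 [429. 255.] [ 0.6283 -0.2266  0.    ]
scene drawer_left_knob 0.78 [264. 294.] [0.4859 0.0752 0.038 ]
scene drawer_right_knob 0.91 [322. 314.] [ 0.4968 -0.0527  0.038 ]
scene lid_rib 0.67 [332. 242.] [ 0.6303 -0.0042  0.1   ]
scene organiser 0.73 [265. 298.] [0.5059 0.0873
[... 157 characters left out ...]
61 -0.    ]
{'time': 0.8, 'joint_pos': array([ 1.26937863e+00,  2.99900086e-01,  1.52102974e+00,  2.86817297e-05,
        1.32068572e+00, -6.65841216e-02]), 'qvel': array([-0.00052182, -0.00131418,  0.00103609, -0.00038224,  0.00104762,
        0.00011591]), 'tau': array([-8.73999161e-04, -5.31637073e+01, -3.52902317e+01,  7.07630999e-02,
        2.13886768e-02, -2.36961665e-05]), 'position': array([0.12795632, 0.53489014, 0.20543294]), 'tcp_rot': array([ 1.17150701e-01,  9.93114149e-01, -8.71145020e-06, -1.57544363e-05]), 'wrist_force': array([ 0.53307841, -0.89640786,  0.28779249]), 'moment': array([ 0.01697156,  0.00927001, -0.00305167]), 'grasp_force': 0.0, 'opening': 0.9973312234234981}
```

View pics/top0.png

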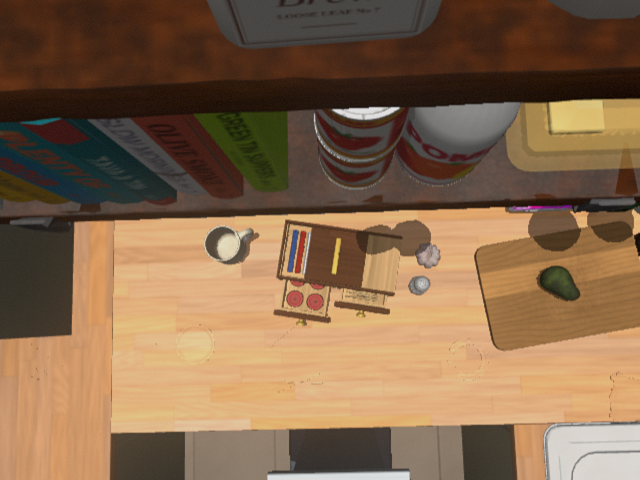

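View pics/scene0.png

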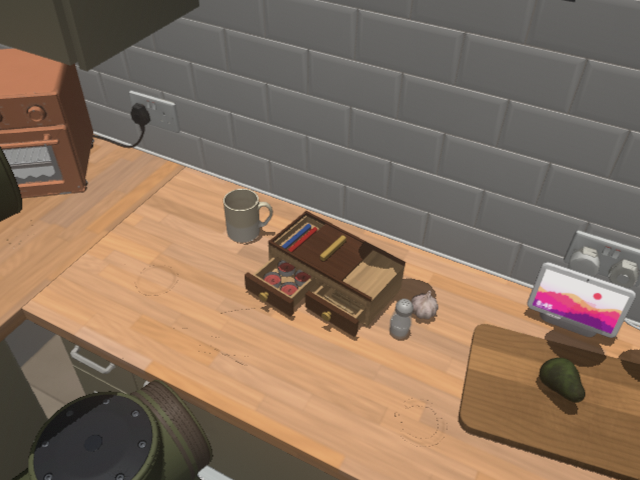

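```bash
python3 - <<'E'
from h import *
t=cv2.imread("pics/top0.png")[205:335,225:440]; s=cv2.imread("pics/scene0.png")[200:350,235:425]
a=cv2.resize(t,None,fx=3.6,fy=3.6,interpolation=cv2.INTER_CUBIC); b=cv2.resize(s,None,fx=4,fy=4,interpolation=cv2.INTER_CUBIC)
cv2.imwrite("pics/t1.png",a); cv2.imwrite("pics/s1.png",b)
E
```

```text
(no output)
```

View pics/t1.png

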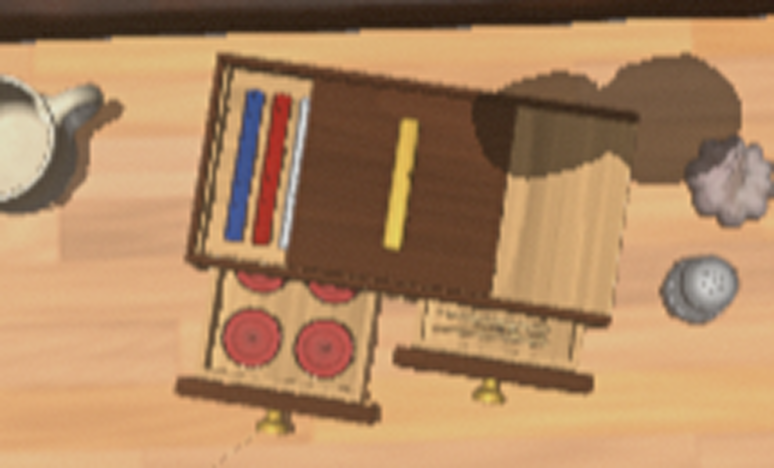

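View pics/s1.png

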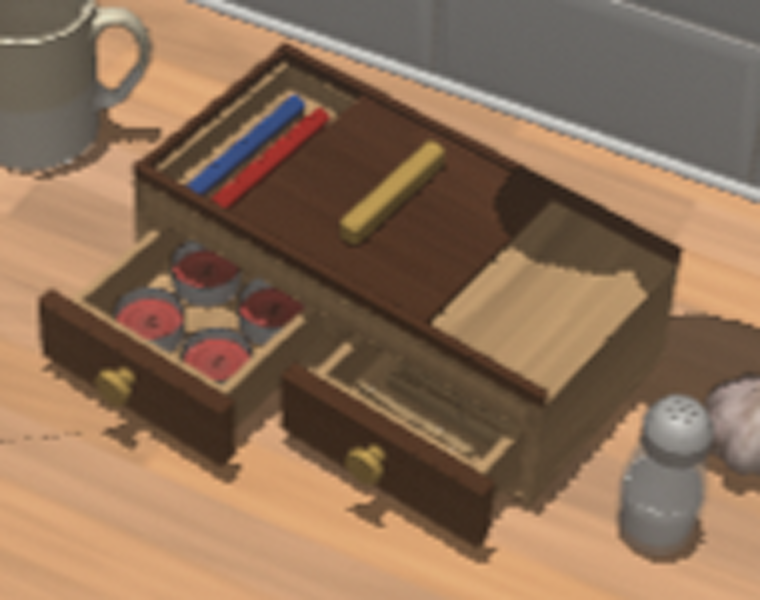

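The crops show both drawers out, the lid about half way, the rib near top pixel (336,256), and the knobs near (301,322) and (361,313). Rail corners are clear, so I'll fit the pose from them.

```bash
python3 - <<'E'
from h import *
from scipy.optimize import least_squares
T=lambda p:(225+p[0]/3.6,205+p[1]/3.6)
S=lambda p:(235+p[0]/4,200+p[1]/4)
loc=np.array([[.065,.13],[.065,-.13],[-.065,.13],[-.065,-.13]])
W={}
W["top"]=np.array([at("top",T(p),.088) for p in[(222,54),(638,115),(190,262),(608,324)]])[:,:2]
W["scene"]=np.array([at("scene",S(p),.088) for p in[(285,45),(680,250),(137,168),(545,397)]])[:,:2]
def fit(Ws):
    def f(q):
        c,s=np.cos(q[2]),np.sin(q[2]); P=loc@np.array([[c,s],[-s,c]])+q[:2]
        return np.concatenate([(P-w).ravel() for w in Ws])
    r=least_squares(f,[.62,0,-.1]); return r.x,np.sqrt(np.mean(r.fun**2))
for k in W: print(k,fit([W[k]]))
q,e=fit(list(W.values())); print(q,e)
c,s=np.cos(q[2]),np.sin(q[2]); Rt=np.array([[c,s],[-s,c]])
for n,cam,p,z in[("kl","top",T((274,427)),.038),("kl","scene",S((110,388)),.038),("kr","top",T((487,397)),.038),("kr","scene",S((361,464)),.038),("rib","top",T((400,184)),.1),("rib","scene",S((393,187)),.1)]:
    w=at(cam,p,z)[:2]; print(n,cam,w.round(4),"local",(Rt@(w-q[:2])).round(4))
o=env.observe(); print("tool->",Rt@(o["position"][:2]-q[:2]), "turn deg",np.degrees(np.arctan2(*R.from_quat(o["tcp_rot"]).as_matrix()[[1,0],1])-np.pi/2-q[2]))
E
```

```text
top (array([ 0.62064113, -0.02053238, -0.17697713]), np.float64(0.0018687887162081758))
scene (array([ 0.62049448, -0.02009626, -0.17271818]), np.float64(0.0018632042759964616))
[ 0.62056781 -0.02031432 -0.17484729] 0.0018855948492698003
kl top [0.4792 0.0705] local [-0.155   0.0648]
kl scene [0.4785 0.0743] local [-0.1564  0.0684]
kr top [ 0.4941 -0.0622] local [-0.1172 -0.0632]
kr scene [ 0.4951 -0.0596] local [-0.1168 -0.0605]
rib top [ 0.6221 -0.0124] local [0.0001 0.0081]
rib scene [ 0.6202 -0.0129] local [-0.0017  0.0072]
tool-> [-0.58168282  0.46104573] turn deg -3.437367709649966
```

```bash
cat >> h.py <<'E'
Q=np.array([.6206,-.0203,-.175])
def goal(lx,ly,z):
    """tool-axis fractions to org-local target"""
    o=env.observe(); c,s=np.cos(Q[2]),np.sin(Q[2]); A=np.array([[c,-s],[s,c]])
    w=np.r_[A@[lx,ly]+Q[:2],z]; M=R.from_quat(o["tcp_rot"]).as_matrix()
    p=o["position"]; yaw=np.degrees(np.arctan2(M[1,1],M[0,1])-np.pi/2-Q[2])
    print("t",round(o["time"],2),"local",(A.T@(p[:2]-Q[:2])).round(4),p[2].round(4),"frac",(M.T@(w-p)/.4).round(4),"turn",(yaw/90).round(4),"F",(A.T@o["wrist_force"][:2]).round(2),"open",round(o["opening"],2))
E
python3 -c "from h import *;goal(-.195,.065,.15)"
```

```text
t 0.8 local [-0.5818  0.4609] 0.2054 frac [-1.0244 -0.9302  0.1386] turn -0.0381 F [ 0.68 -0.79] open 1.0
```

```bash
python3 -m inch '[[-1,-0.1,-0.09,0,-0.038],[-1,-0.2,-0.18,0.02,-0.038],[-1,-0.3,-0.27,0.04,-0.038],[-1,-0.4,-0.36,0.05,-0.038],[-1,-0.5,-0.45,0.06,-0.038],[-1,-0.6,-0.54,0.08,-0.038],[-1,-0.7,-0.63,0.1,-0.038],[-1,-0.8,-0.72,0.12,-0.038],[-1,-0.9,-0.81,0.14,-0.038],[-1,-1,-0.93,0.14,-0.038]]' 20; python3 -c "from h import *;goal(-.195,.065,.022)"
```

```text
time: 1.63
position: [0.3617, 0.191, 0.1613]
tcp_rot: [0.087, 0.996, 0.0, 0.0]
wrist_force: [0.8, 0.6, -0.2]
opening: 0.325
grasp_force: 0.0
t 1.63 local [-0.2917  0.163 ] 0.1613 frac [-0.2415 -0.2451  0.3483] turn 0.0 F [0.65 0.77] open 0.33
```

```bash
python3 -m inch '[[-1,-0.08,-0.08,0,0],[-1,-0.16,-0.16,0.0,0],[-1,-0.23,-0.24,0.05,0],[-1,-0.23,-0.24,0.1,0],[-1,-0.23,-0.24,0.2,0],[-1,-0.23,-0.24,0.25,0],[-1,-0.23,-0.24,0.25,0],[-1,-0.23,-0.24,0.25,0]]'; python3 -c "from h import *;goal(-.195,.065,.024)"
```

```text
time: 2.3
position: [0.4347, 0.0822, 0.0616]
tcp_rot: [0.087, 0.996, -0.0, -0.001]
wrist_force: [0.0, -0.1, 0.4]
opening: 0.0
grasp_force: 0.0
t 2.3 local [-0.2009  0.0686] 0.0616 frac [-0.0148 -0.009   0.0939] turn -0.0 F [ 0.06 -0.11] open 0.0
```

```bash
python3 -m inch '[[-1,0,-0.009,0.05,0],[-1,0,-0.009,0.094,0],[-1,0,-0.009,0.094,0],[-1,-0.03,-0.009,0.094,0],[-1,-0.05,-0.009,0.094,0],[-1,-0.07,-0.009,0.094,0],[-1,-0.09,-0.009,0.094,0],[-1,-0.11,-0.009,0.094,0],[-1,-0.13,-0.009,0.094,0]]'; python3 -c "from h import *;goal(-.110,.065,.024)"
```

```text
time: 3.05
position: [0.4862, 0.0696, 0.0243]
tcp_rot: [0.087, 0.996, 0.0, 0.0]
wrist_force: [-2.1, 0.6, 2.1]
opening: 0.003
grasp_force: 1.1
t 3.05 local [-0.148   0.0651] 0.0243 frac [-0.095  -0.0003  0.0007] turn -0.0001 F [-2.22  0.25] open 0.0
```

```bash
python3 - <<'E'
from h import *
cv2.imwrite("pics/s2.png",cv2.resize(env.camera("scene")[200:350,200:400],None,fx=3,fy=3))
E
```

```text
(no output)
```

View pics/s2.png

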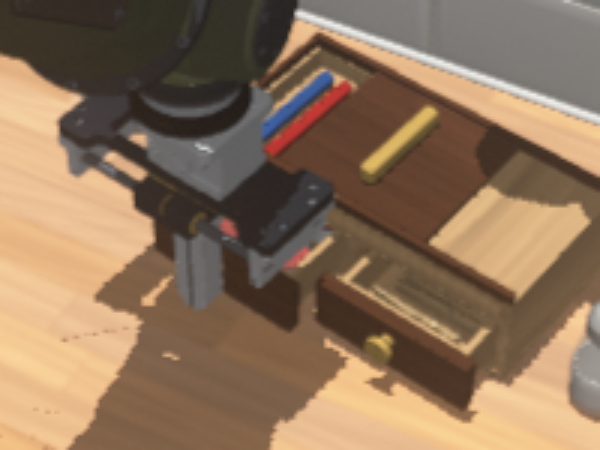

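The fingertips are on the left knob (behind the finger at about crop (200,290)) and the drawer is moving in at about 2 N. Continuing.

```bash
python3 -m inch '[[-1,-0.02,0,0,0],[-1,-0.04,0,0,0],[-1,-0.06,0,0,0],[-1,-0.08,0,0,0],[-1,-0.095,0,0,0],[-1,-0.1,0,0,0],[-1,-0.105,0,0,0]]'; python3 -c "from h import *;goal(-.0995,.065,.024)"
```

```text
time: 3.68
position: [0.5271, 0.0622, 0.0237]
tcp_rot: [0.088, 0.996, -0.0, -0.0]
wrist_force: [-1.2, -0.9, 1.1]
opening: 0.006
grasp_force: 0.8
t 3.68 local [-0.1065  0.065 ] 0.0237 frac [-0.0174  0.0001 -0.0006] turn -0.0002 F [-1.02 -1.12] open 0.01
```

Now 1–2 mm steps until the force rises.

```bash
python3 -m inch '[[-1,-0.004,0,0,0],[-1,-0.008,0,0,0],[-1,-0.01,0,0,0],[-1,-0.01,0,0,0]]'; python3 -m inch '[[-1,-0.0025,0,0,0],[-1,-0.0025,0,0,0]]' | grep -E "wrist|position";python3 -m inch '[[-1,-0.0025,0,0,0],[-1,-0.0025,0,0,0]]' | grep -E "wrist|position"; python3 -c "from h import *;goal(-.0995,.065,.024)"
```

```text
time: 4.02
position: [0.5308, 0.0616, 0.0238]
tcp_rot: [0.087, 0.996, 0.0, 0.0]
wrist_force: [-0.7, -0.7, 0.4]
opening: 0.005
grasp_force: 0.3
position: [0.5318, 0.0615, 0.0239]
wrist_force: [-0.7, -0.7, -1.3]
position: [0.5329, 0.0613, 0.0239]
wrist_force: [-1.2, -0.3, -0.8]
t 4.35 local [-0.1006  0.065 ] 0.0239 frac [-0.0028 -0.0001 -0.0003] turn -0.0001 F [-1.12 -0.49] open 0.01
```

```bash
for i in 1; do python3 -m inch '[[-1,-0.0025,0,0,0],[-1,-0.0025,0,0,0]]' | grep -E "wrist|position"; done; python3 -m inch '[[-1,-0.0025,0,0,0],[-1,-0.0025,0,0,0]]' | grep -E "wrist|position"
```

```text
position: [0.5339, 0.0611, 0.0239]
wrist_force: [-0.4, -0.5, 0.4]
position: [0.5342, 0.061, 0.0238]
wrist_force: [-6.9, 0.5, 4.3]
```

Left drawer met its stop (7 N). Backing off and crossing to the right knob.

```bash
python3 -m inch '[[-1,0.06,0,0,0],[-1,0.13,0,0,0],[-1,0.13,-0.05,0,0],[-1,0.13,-0.13,0,0],[-1,0.13,-0.22,0,0],[-1,0.13,-0.3,0,0],[-1,0.13,-0.325,0,0],[-1,0.13,-0.325,0,0]]'|grep wrist; python3 - <<'E'
from h import *
env.camera("scene"); look(["drawer_left_knob","drawer_right_knob","lid_rib"],["scene"])
goal(-.108,-.065,.024)
E
```

```text
wrist_force: [0.5, 0.5, -0.1]
scene drawer_left_knob 0.61 [282. 280.] [0.5372 0.0616 0.038 ]
scene drawer_right_knob 0.73 [324. 314.] [ 0.4974 -0.0554  0.038 ]
t 5.55 local [-0.1506 -0.064 ] 0.0239 frac [-0.1064 -0.0027 -0.0002] turn 0.0005 F [0.95 0.62] open 0.01
```

```bash
python3 -m inch '[[-1,-0.03,-0.003,0,0],[-1,-0.05,-0.003,0,0],[-1,-0.07,-0.003,0,0],[-1,-0.09,-0.003,0,0],[-1,-0.105,-0.003,0,0],[-1,-0.11,-0.003,0,0],[-1,-0.115,-0.003,0,0],[-1,-0.12,-0.003,0,0],[-1,-0.12,-0.003,0,0]]' | grep wrist; python3 -m inch '[[-1,-0.0025,0,0,0],[-1,-0.0025,0,0,0]]' | grep -E "wrist|position"; python3 -c "from h import *;goal(-.0992,-.065,.024)"
```

```text
wrist_force: [-0.3, -0.1, -0.5]
position: [0.5089, -0.0678, 0.0239]
wrist_force: [-0.8, -0.6, -0.4]
t 6.47 local [-0.1017 -0.0662] 0.0239 frac [-0.0064  0.0031 -0.0003] turn -0.0001 F [-0.66 -0.77] open 0.0
```

```bash
python3 -m inch '[[-1,-0.0025,0,0,0],[-1,-0.0025,0,0,0]]' | grep -E "wrist|position"; python3 -m inch '[[-1,-0.0025,0,0,0],[-1,-0.0025,0,0,0]]' | grep -E "wrist|position"; python3 -m inch '[[-1,-0.001,0,0,0],[-1,-0.001,0,0,0]]' | grep -E "wrist|position"; python3 -c "from h import *;goal(-.0992,-.065,.024)"
```

```text
position: [0.5099, -0.068, 0.0239]
wrist_force: [-0.6, 0.1, -0.5]
position: [0.511, -0.0682, 0.0239]
wrist_force: [-1.1, -0.5, 0.4]
position: [0.511, -0.0682, 0.0238]
wrist_force: [-3.7, -0.2, 1.2]
t 6.97 local [-0.0996 -0.0662] 0.0238 frac [-0.0009  0.0031 -0.0004] turn -0.0 F [-3.64 -0.85] open 0.01
```

```bash
python3 -m inch '[[-1,-0.0015,0,0,0],[-1,-0.0015,0,0,0]]' | grep -E "wrist|position"; python3 -m inch '[[-1,0.06,0,0,0],[-1,0.13,0,0,0],[-1,0.13,0,-0.1,0],[-1,0.13,0,-0.2,0],[-1,0.13,0,-0.26,0],[-1,0.13,0,-0.26,0]]'|grep wrist; python3 -c "from h import *;goal(0,-.035,.125)"
```

```text
position: [0.5111, -0.0682, 0.0238]
wrist_force: [-9.7, 0.9, 5.7]
wrist_force: [0.5, 0.8, 0.8]
t 7.63 local [-0.1482 -0.0662] 0.133 frac [-0.3704  0.078   0.0234] turn -0.0001 F [0.38 0.83] open 0.01
```

```bash
python3 -m inch '[[-1,-0.08,0.04,0,0],[-1,-0.17,0.078,0,0],[-1,-0.25,0.078,0,0],[-1,-0.33,0.078,0,0],[-1,-0.37,0.078,0.02,0],[-1,-0.37,0.078,0.06,0],[-1,-0.37,0.078,0.09,0],[-1,-0.37,0.078,0.106,0],[-1,-0.37,0.078,0.106,0]]'|grep wrist; python3 - <<'E'
from h import *
goal(0,0.03,.091)
cv2.imwrite("pics/s3.png",cv2.resize(env.camera("scene")[190:350,220:430],None,fx=3.5,fy=3.5))
E
```

```text
wrist_force: [-3.0, -1.0, 5.9]
t 8.38 local [-0.0029 -0.035 ] 0.0862 frac [-0.0072  0.1624 -0.0119] turn -0.0 F [-2.75 -1.48] open 0.0
```

View pics/s3.png

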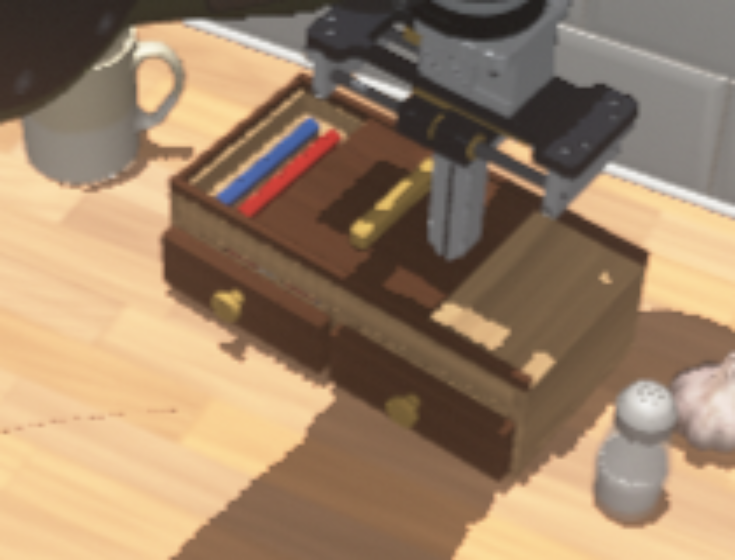

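Both drawers are flush, with the knobs at crop (228,305) and (403,408). The fingertips are lightly touching the lid, so I'll lift a few mm and then push the rib.

```bash
python3 -m inch '[[-1,-0.005,0,-0.017,0],[-1,-0.005,0,-0.017,0],[-1,-0.005,0,-0.017,0]]'|grep -E "wrist|pos"; python3 -m inch '[[-1,0,0.02,0,0],[-1,0,0.04,0,0],[-1,0,0.06,0,0],[-1,0,0.08,0,0],[-1,0,0.1,0,0],[-1,0,0.12,0,0],[-1,0,0.12,0,0]]'|grep -E "wrist|pos";python3 -c "from h import *;goal(0,.0435,.091)"
```

```text
position: [0.6138, -0.0546, 0.0925]
wrist_force: [0.8, -0.0, -0.0]
position: [0.6224, -0.0056, 0.0922]
wrist_force: [0.7, 1.0, 0.7]
t 9.27 local [-0.0008  0.0147] 0.0922 frac [-0.0021  0.0719  0.003 ] turn 0.0008 F [0.47 1.12] open 0.01
```

```bash
python3 -m inch '[[-1,0,0.015,0,0],[-1,0,0.03,0,0],[-1,0,0.04,0,0],[-1,0,0.05,0,0],[-1,0,0.05,0,0]]'|grep -E "wrist"; python3 - <<'E'
from h import *
goal(0,.0435,.091)
cv2.imwrite("pics/s4.png",cv2.resize(env.camera("scene")[190:350,220:430],None,fx=3.5,fy=3.5))
E
```

```text
wrist_force: [-0.2, -0.1, -0.0]
t 9.68 local [-0.0007  0.0338] 0.0923 frac [-0.0019  0.0243  0.0032] turn 0.0002 F [-0.19 -0.1 ] open 0.01
```

View pics/s4.png

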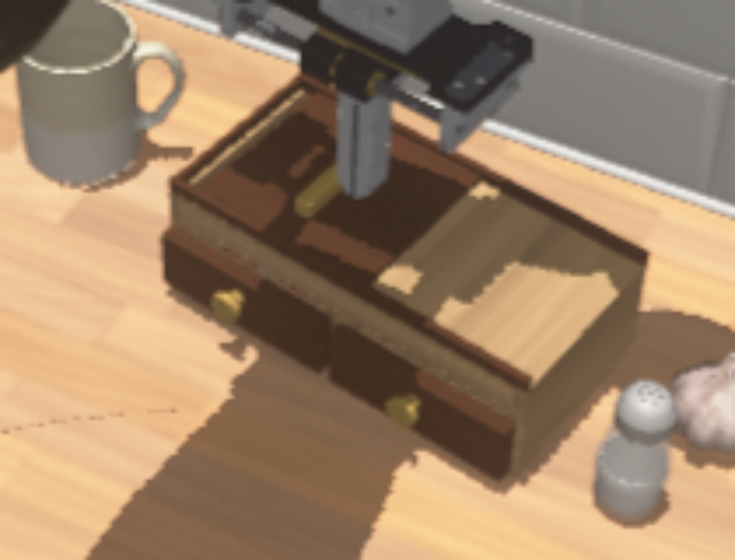

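The lid is nearly closed, with a narrow gap left at the left end near crop (245,135). Finishing in small steps.

```bash
python3 -m inch '[[-1,0,0.005,0,0],[-1,0,0.01,0,0],[-1,0,0.013,0,0],[-1,0,0.013,0,0]]'|grep -E "wrist|pos"; for s in 1 2; do python3 -m inch '[[-1,0,0.0025,0,0],[-1,0,0.0025,0,0]]'|grep -E "wrist|pos"; done; python3 -c "from h import *;goal(0,.0435,.091)"
```

```text
position: [0.6266, 0.0176, 0.0923]
wrist_force: [-0.2, 0.8, 0.4]
position: [0.6267, 0.0185, 0.0923]
wrist_force: [-0.2, -1.2, 0.1]
position: [0.6269, 0.0195, 0.0923]
wrist_force: [-0.3, -2.2, 1.2]
t 10.4 local [-0.0007  0.0403] 0.0923 frac [-0.0018  0.0081  0.0031] turn -0.0001 F [ 0.06 -2.23] open 0.01
```

```bash
python3 -m inch '[[-1,0,0.0025,0,0],[-1,0,0.0025,0,0]]'|grep -E "wrist|pos";  python3 -m inch '[[-1,0,0.0025,0,0],[-1,0,0.0025,0,0]]'|grep -E "wrist|pos"; python3 -m inch '[[-1,0,0.0015,0,0],[-1,0,0.0015,0,0]]'|grep -E "wrist|pos"
```

```text
position: [0.6271, 0.0205, 0.0923]
wrist_force: [-0.3, -1.3, -0.0]
position: [0.6273, 0.0215, 0.0923]
wrist_force: [0.3, -1.0, 0.4]
position: [0.6274, 0.0221, 0.0923]
wrist_force: [0.1, -1.8, 0.6]
```

```bash
python3 -m inch '[[-1,0,0.002,0,0],[-1,0,0.002,0,0]]'|grep -E "wrist|pos";  python3 -m inch '[[-1,0,0.002,0,0],[-1,0,0.002,0,0]]'|grep -E "wrist|pos"
```

```text
position: [0.6275, 0.0229, 0.0922]
wrist_force: [-0.2, -1.9, 0.4]
position: [0.6276, 0.0237, 0.0923]
wrist_force: [-0.5, -1.9, -0.2]
```

```bash
python3 -m inch '[[-1,0,0.002,0,0],[-1,0,0.002,0,0]]'|grep -E "wrist|pos";  python3 -m inch '[[-1,0,0.002,0,0],[-1,0,0.002,0,0]]'|grep -E "wrist|pos"; python3 - <<'E'
from h import *
goal(0,.0435,.091)
cv2.imwrite("pics/s5.png",cv2.resize(env.camera("scene")[190:310,240:400],None,fx=4.5,fy=4.5,interpolation=cv2.INTER_CUBIC))
E
```

```text
position: [0.6278, 0.0245, 0.0922]
wrist_force: [1.0, -1.3, 0.3]
position: [0.6279, 0.0252, 0.0923]
wrist_force: [0.2, -1.3, -0.4]
t 11.57 local [-0.0007  0.0461] 0.0923 frac [-0.0018 -0.0065  0.0032] turn -0.0001 F [ 0.44 -1.27] open 0.01
```

View pics/s5.png

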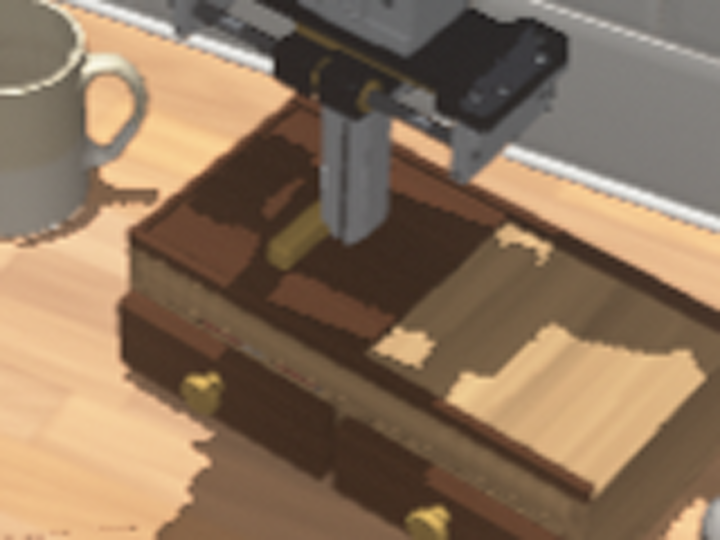

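The opening now looks covered, but the force is still only sliding friction. I'll keep stepping until it meets the stop.

```bash
python3 -m inch '[[-1,0,0.002,0,0],[-1,0,0.002,0,0]]'|grep -E "wrist|pos";  python3 -m inch '[[-1,0,0.002,0,0],[-1,0,0.002,0,0]]'|grep -E "wrist|pos"
```

```text
position: [0.6281, 0.026, 0.0923]
wrist_force: [-0.1, -0.9, 0.3]
position: [0.6282, 0.0268, 0.0923]
wrist_force: [-0.1, -1.8, 0.3]
```

```bash
python3 -m inch '[[-1,0,0.002,0,0],[-1,0,0.002,0,0]]'|grep -E "wrist|pos";  python3 -m inch '[[-1,0,0.002,0,0],[-1,0,0.002,0,0]]'|grep -E "wrist|pos"
```

```text
position: [0.6283, 0.0274, 0.0923]
wrist_force: [-1.2, -2.7, 0.3]
position: [0.6284, 0.0277, 0.0923]
wrist_force: [-2.2, -5.7, 2.2]
```

Stop reached. One last nudge, then retreat up and back toward the robot.

```bash
python3 -m inch '[[-1,0,0.001,0,0],[-1,0,0.001,0,0]]'|grep -E "wrist|pos";  python3 -m inch '[[-1,0,-0.03,0,0],[-1,0,-0.03,-0.08,0],[-1,0,-0.03,-0.16,0],[-1,0.08,-0.03,-0.2,0],[-1,0.18,-0.03,-0.2,0],[-1,0.28,-0.03,-0.2,0],[-1,0.38,-0.03,-0.2,0],[-1,0.48,-0.03,-0.2,0],[-1,0.55,-0.03,-0.2,0],[-1,0.55,-0.03,-0.2,0]]'|grep -E "wrist|pos"; python3 - <<'E'
from h import *
T=env.camera("top"); S=env.camera("scene"); look()
a=cv2.resize(T[205:335,225:440],(645,390)); cv2.imwrite("pics/t6.png",a)
cv2.imwrite("pics/s6.png",cv2.resize(S[190:350,220:430],None,fx=3.5,fy=3.5,interpolation=cv2.INTER_CUBIC))
E
```

```text
position: [0.6284, 0.0277, 0.0923]
wrist_force: [-2.5, -7.6, 1.0]
position: [0.4061, 0.0557, 0.1724]
wrist_force: [-1.0, -0.5, -0.5]
top drawer_left_knob 0.89 [305. 293.] [0.5465 0.0607 0.038 ]
top drawer_right_knob 0.74 [360. 302.] [ 0.5247 -0.0633  0.038 ]
top lid_rib 0.74 [311. 255.] [0.6264 0.0425 0.1   ]
top organiser 0.88 [341. 259.] [ 0.626  -0.0233  0.    ]
top mug 0.68 [237. 243.] [0.6706 0.2196 0.    ]
top salt 0.67 [414. 288.] [ 0.5545 -0.1882  0.    ]
top garlic 0.78 [426. 255.] [ 0.6278 -0.2192  0.    ]
scene drawer_left_knob 0.7 [282. 277.] [0.5459 0.0664 0.038 ]
scene drawer_right_knob 0.91 [335. 305.] [ 0.5291 -0.0651  0.038 ]
scene lid_rib 0.94 [312. 231.] [0.6419 0.0476 0.1   ]
scene organiser 0.83 [332. 276.] [ 0.6303 -0.0086  0.    ]
scene salt 0.91 [396. 332.] [ 0.5554 -0.1892  0.    ]
scene garlic 0.63 [422. 312.] [ 0.628  -0.2181  0.    ]
```

View pics/t6.png

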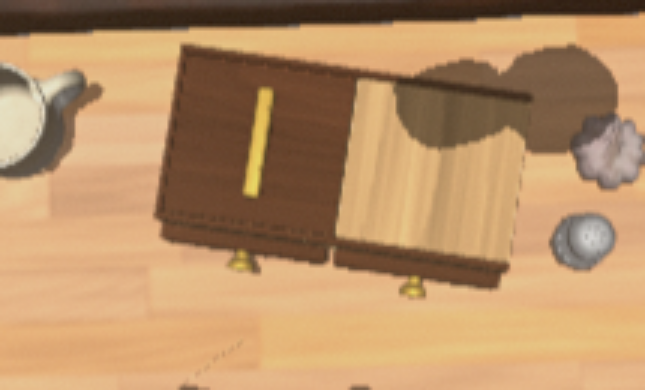

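View pics/s6.png

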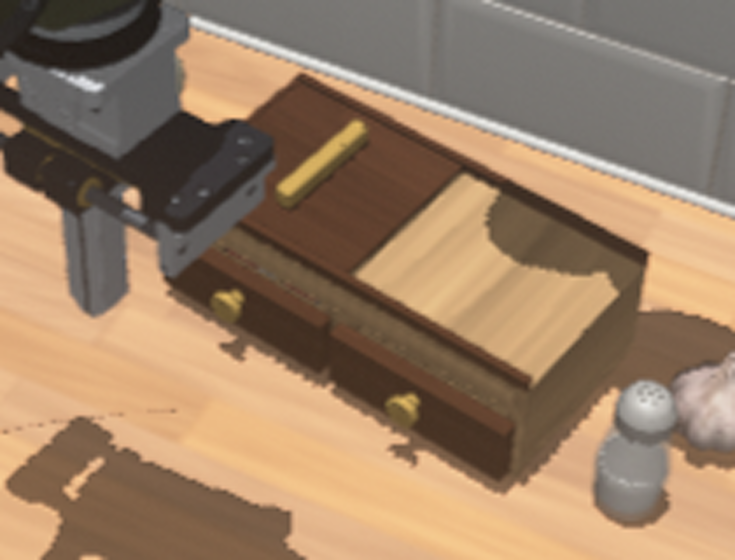

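The lid covers the compartment and both drawers are flush. The organiser's corners are where they were, the neighbours are untouched and the arm is clear.

```bash
python3 -c "from workcell import env; print(env.finish_job())"
```

```text
the job is handed in; nothing more can be done
None
```

The job is handed in: both drawers were pushed in until they met their stops, then the lid was slid to its stop over the tea compartment; the final pictures show the organiser, mug, salt and garlic where they stood.

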